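Turn the circuit board over in its rotating holder

ROBOT

A 6-joint arm with a two-finger parallel gripper is mounted at the origin on the work surface. World frame = base frame: x ahead of the robot, y to its left, z up, the work surface at z = 0. Lengths are in m, angles in degrees, forces in N, time in s.
With the tool pointing down it reaches from about 0.225 to 0.725 m from the base axis. Payload 3.1 kg.
Tool frame: the origin (TCP) lies between the finger pads; the fingertips stand 14 mm ahead of it and the grasp point (between the pads) lies 5 mm behind it; z points along the fingers, y is the line along which they close (so a half turn about z gives the same grasp; the last joint's range is limited). The gripper opens to 85 mm and grips with 20 to 120 N. Pads are 22 mm wide; open, the fingers measure 114 mm over their backs; the gripper's body (76 mm by 85 mm) begins 54 mm behind the grasp point. The pads swing forward as they close: fully open they stand 13 mm farther back than shut.
Start: joints at [-74.015, 2.75, 5.684, 92.934, 0, 82.678], TCP at [0.208, -0.482, 0.245] pointing down, gripper open.
Joint ranges: [-166.93, 166.93], [-56.73, 111.36], [-69.38, 81.34], [-121.58, 131.49], [-85.45, 84.26], [-180, 180]. Speed limits (degrees/s): [159.86, 159.86, 180, 180, 180, 180].

INTERFACE

Orientations are given as a 3x3 rotation matrix whose columns are the frame's x, y, z axes.
In Python, from cell import manip, viewer, job gives the robot as it stands.
- The arm moves only by the tool step_arm, never from a script. Its argument "motion" is a list of rows, each an object of numbers: "tx", "ty", "tz": the shift along the tool's x, y, z each as a share of 0.8 m, from -1 to 1; "turn": the turn about the tool's z as a share of pi rad, from -1 to 1. A call has 1 to 10 rows; each row shifts and turns the commanded pose from where the row before left it, along the tool's axes as they then stand; what a row does not reach is not made up. A row lasts 1/10 s, in which the tool goes at most 50 mm and 8.59 degrees, less where a joint would pass 70% of its speed; a pose out of reach is approached as far as the arm can. A call with a number of a shift or a turn outside -1 to 1 is refused whole. A call with a gripper value outside its range is refused whole. "grip" is the opening, from 0 (shut) to 1 (fully open), set as the call begins (left out, the last holds). The fingers move at their own pace and stop on an object; "squeeze" is the grip in N (left out, the last holds). Time passes only in rows, so rows that do not move let the fingers close. It gives the time, the measured TCP pose, the force, the opening and the grip force at its end, in the units of the state.
- manip.observe(): the state, without advancing time (a new reading comes with each control period).
- viewer.grab_frame(name): name is "scene" or "top" or "wrist"; returns (picture, depth): 384x512x3 uint8, blue, green, red; 384x512 float32, m along the optical axis (not along the pixel's ray), 0 where there is no reading.
- viewer.calibration(name): a dict with "fovy" (degrees; the focal length in pixels is half the picture's height over the tangent of half this angle, whatever the lens; pixels are square), "cx", "cy" (the principal point, pixels), "xyz" and "rotation" of the camera in the world. Camera axes: x right, y down, z forward; pixel columns grow to the right and rows downward; lengths in m; the calibration is good to about 2 mm. The wrist camera is an equidistant fisheye: a pixel r from the principal point sees the ray r / f radians off the axis. A picture is of the moment at which its call begins: read the wrist's pose just before it. calibration takes no time and is no camera call; for the wrist camera it gives the pose at the moment of the call.
- job.sign_off(): hands the job in; it is judged then, once.
The state is a dict: "t": time; "q": joint angles; "qd": joint speeds; "joint_torque": joint torques, N m; "tcp_pos": TCP position; "eef_rot": TCP orientation; "wrist_force": force on the tool from outside, world axes, zero at the start; "wrist_torque": the same for the moment, N m; "grip_width": opening from 0.0 (shut) to 1.0 (fully open); "grasp_force": force on a finger pad.
Only numpy, scipy, OpenCV 4.12 (cv2) and the standard library are available. Lean on these libraries where they do the work, as an engineer would, in place of code of your own. Each camera call takes 0.05 s, during which the arm holds its last target. There are 200 camera calls.

TASK

The circuit board clamped in the rotating holder lies with its component side up. Turn it over by pushing gently on its long edges, so that the flat solder side faces up and the board lies level, and leave it at rest. Keep off the components, do not grip the board, lift the holder or shove it across the bench, and leave the bottle, spool, pot and screwdriver around it alone.

Things in the scene. Friction and masses are not known exactly. Their poses are not given: they have to be found in the camera images.
- holder: Board holder, 1.6 kg, loose on rubber feet on a mat (its top 2 mm above the bench). 180 (x) x 316 (y) x 140 mm high: blue feet 22 mm high and aluminium uprights 30 x 14 mm at y = +-135 mm, two low rods between. Origin: centre of underside; x points away from the robot (within 0.7 rad), y along the turning axis, which lies 125 mm above the origin, z up. Room below for the board to turn right over.
- board: Green board 120 (x) x 190 (y) x 2 mm in black end jaws (|y| 89 to 102 mm, 12 mm thick). Origin: its centre, on the turning axis; own y is that axis, parallel to the holder's. +z: component side, up at the start within 0.35 rad of level; -z: flat solder side. Turns either way over a half turn; stiff, balanced, stays where left: about 2 N at a long edge turns it. Over 25 N, or gripping, harms it.
- components: Chips, heat sink, capacitors, connectors fixed on the board's component side; same origin and axes as the board. They fill own |x| up to 32 mm, |y| up to 83 mm, and rise to 14 mm above the face. Not to be pushed on. Outside them a bare border 28 mm wide runs along each long edge; the solder side may be touched anywhere.
- edge_near (a point): Middle of the board's long edge at own x = -60 mm (on the robot's side at the start), in mid-thickness; turns with the board. Fingertips do not slip easily along an edge (friction about 1): push so that the finger follows the edge's arc about the turning axis (radius 60 mm), or it jams.
- edge_far (a point): Middle of the board's long edge at own x = +60 mm (away from the robot at the start), in mid-thickness; turns with the board.
- flux: Small cream flux bottle with white cap, 28 mm across, 66 mm high, loose; origin at the centre of its underside. Leave alone.
- spool: Blue spool of solder wire standing on its flange, 52 mm across, 34 mm high, loose; origin at the centre of its underside. Leave alone.
- pot: Small open white pot for screws, 56 mm across, 30 mm high, loose; origin at the centre of its underside. Leave alone.
- driver: Screwdriver with orange handle lying beside the holder, 170 mm long, under 35 mm high, loose. Leave alone.

How it is judged (in metres and radians):
At the end, for the whole second after the job is handed in: The board is turned over: solder side up, level within 0.14 rad (8 degrees), at rest; the holder stands flat within 30 mm of where it was; bottle, spool, pot and screwdriver are within 20 mm of where they were, the first three upright (angle between board's own z axis and vertical above 3 rad and angular speed of board below 0.1 rad/s and angle between holder's own z axis and vertical below 0.04 rad and distance of holder from where it was at the start of the episode below 0.03 m and linear speed of holder below 0.02 m/s and not (distance of flux from where it was at the start of the episode above 0.02 m) and not (distance of spool from where it was at the start of the episode above 0.02 m) and not (distance of pot from where it was at the start of the episode above 0.02 m) and not (distance of driver from where it was at the start of the episode above 0.02 m) and not (angle between flux's own z axis and vertical above 0.4 rad) and not (angle between spool's own z axis and vertical above 0.4 rad) and not (angle between pot's own z axis and vertical above 0.4 rad)); the robot touches nothing.
It fails at once if the board is gripped or pushed hard (over 25 N) (contact force between the fingers and board above 25 N).
It fails at once if the components are pushed on (over 2 N) (contact force between any of the fingers, the arm and components above 2 N).
It fails at once if the holder is lifted, tipped or shoved more than 30 mm (height (world z) of holder above 0.012 m or angle between holder's own z axis and vertical above 0.15 rad or distance of holder from where it was at the start of the episode above 0.03 m).
It fails at once if a bystander is moved more than 20 mm or knocked over (distance of any of flux, spool, pot, driver from where it was at the start of the episode above 0.02 m or angle between any of flux, spool, pot's own z axis and vertical above 0.4 rad).
It also fails if it takes over 51 s, if anything falls off the work surface, if the arm or the gripper's body presses on something with over 40 N, if the wrist force passes 120 N, or if a joint passes its speed limit or range.

## Working session

There is one attempt and no reset: what is moved stays moved. The work goes in short steps, Python scripts to look and compute and a tool call to move; the robot and the scene stay as the last step left them, time stands still between calls to the robot, and variables do not carry over. Pictures are saved under pics/ and viewed, at most 10 in all, crops included, and the job is handed in when it is done.

Besides the shell and the picture viewer there is one more tool, called after "Emit:" as name(argument=value, ...) on one line, values as JSON. step_arm: Moves the arm, as the interface text tells. Shift numbers are shares of 0.8 m and turn numbers shares of pi rad, none past 1 either way. Its arguments: {"type":"object","properties":{"motion":{"type":"array","items":{"type":"object","properties":{"tx":{"type":"number","minimum":-1,"maximum":1},"ty":{"type":"number","minimum":-1,"maximum":1},"tz":{"type":"number","minimum":-1,"maximum":1},"turn":{"type":"number","minimum":-1,"maximum":1}}}},"grip":{"type":"number"},"squeeze":{"type":"number"}},"required":["motion"]}

```bash
mkdir -p pics; cat > h.py <<'E'
import numpy as np, cv2
from cell import manip, viewer, job
def cloud(n):
    im,d=viewer.grab_frame(n); c=viewer.calibration(n)
    H,W=d.shape; f=H/2/np.tan(np.radians(c['fovy'])/2)
    u,v=np.meshgrid(np.arange(W),np.arange(H))
    P=np.stack([(u-c['cx'])/f*d,(v-c['cy'])/f*d,d],-1)@np.array(c['rotation']).T+np.array(c['xyz'])
    P[d<=0]=np.nan
    return im,P
E
python3 - <<'E'
from h import *
s=manip.observe(); print(s['t'],s['tcp_pos'],np.round(s['eef_rot'],3),s['wrist_force'])
for n in('top','scene'):
    im,P=cloud(n); cv2.imwrite(f'pics/{n}0.png',im); np.savez(f'{n}0.npz',im=im,P=P)
    c=viewer.calibration(n);print(n,c['xyz'],c['fovy'])
E
```

```text
0.0 [ 0.2075328  -0.4815985   0.24409463] [[ 0.918  0.396 -0.001]
 [ 0.396 -0.918  0.002]
 [ 0.    -0.002 -1.   ]] [ 0.03317888 -0.07377772  0.10481808]
top [0.39889136 0.05474559 1.25524327] 47.26371930410291
scene [1.17952097 0.49871101 0.69639872] 52.240819404759165
```

View pics/top0.png

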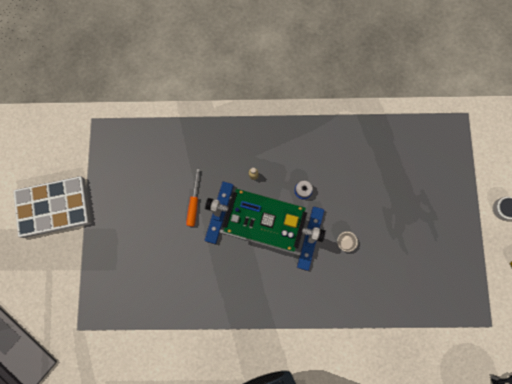

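View pics/scene0.png

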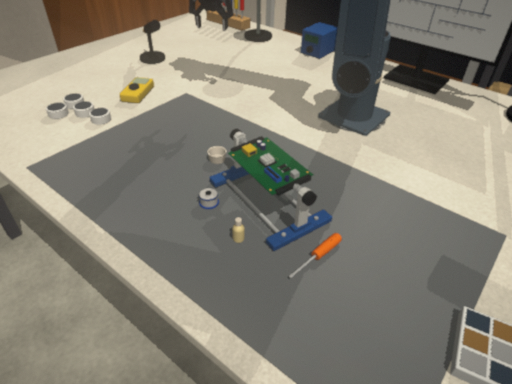

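The top view shows the board at (265,221), the blue feet at (219,213) and (311,238), the flux at (254,173), the spool at (304,189), the pot at (347,242) and the driver at (195,200). Next I measure them.

```bash
cat >> h.py <<'E'
def board(im,P):
    b,g,r=[im[...,i].astype(int) for i in range(3)]
    m=(g>1.5*r)&(g>1.25*b)&(g>40)&np.isfinite(P[...,2])&(P[...,2]>.05)&(P[...,2]<.22)&(abs(P[...,0]-.42)<.25)&(abs(P[...,1])<.25)
    return P[m]
E
python3 - <<'E'
from h import *
for n in('top','scene'):
    z=np.load(n+'0.npz'); im,P=z['im'],z['P']
    G=board(im,P); c=np.median(G,0); 
    for _ in range(5):
        _,_,V=np.linalg.svd(G-G.mean(0),full_matrices=False); nn=V[2]*np.sign(V[2,2]); 
        e=(G-G.mean(0))@nn; G=G[abs(e)<.004] if _<4 else G
    rect=cv2.minAreaRect(G[:,:2].astype(np.float32))
    print(n,len(G),'mean',G.mean(0).round(4),'n',nn.round(3),'rect',np.round(cv2.boxPoints(rect),4).tolist(),rect)
    b,g,r=[im[...,i].astype(int) for i in range(3)]
    m=(b>1.5*r)&(b>1.3*g)&(b>60)&(P[...,2]>.012)&(P[...,2]<.035)&(abs(P[...,0]-.42)<.25)&(abs(P[...,1])<.28)
    k,lab,st,ce=cv2.connectedComponentsWithStats(m.astype(np.uint8))
    for i in range(1,k):
        if st[i,4]>25:
            Q=P[lab==i]; print(' blue',st[i,4],ce[i].round(),Q.mean(0).round(4),cv2.minAreaRect(Q[:,:2].astype(np.float32)))
    # generic objects
    m=(P[...,2]>.012)&(P[...,2]<.2)&(abs(P[...,0]-.42)<.25)&(abs(P[...,1]-.0)<.32)
    k,lab,st,ce=cv2.connectedComponentsWithStats(m.astype(np.uint8))
    for i in range(1,k):
        if st[i,4]>15:
            Q=P[lab==i]; print(' obj',st[i,4],ce[i].round(),'c',Q.mean(0).round(3),'min',Q.min(0).round(3),'max',Q.max(0).round(3))
E
```

```text
Traceback (most recent call last):
ValueError: The truth value of an array with more than one element is ambiguous. Use a.any() or a.all()
```

```bash
cat >> h.py <<'E'
def plane(G):
    for k in range(6):
        V=np.linalg.svd(G-G.mean(0),full_matrices=False)[2]; nn=V[2]*np.sign(V[2,2])
        if k<5: G=G[abs((G-G.mean(0))@nn)<.004]
    return G,nn
E
cat > m.py <<'E'
from h import *
for n in('top','scene'):
    z=np.load(n+'0.npz'); im,P=z['im'],z['P']
    G,nn=plane(board(im,P))
    rect=cv2.minAreaRect(G[:,:2].astype(np.float32))
    print(n,len(G),'mean',G.mean(0).round(4),'n',nn.round(3),'rect',np.round(cv2.boxPoints(rect),4).tolist(),rect)
    b,g,r=[im[...,i].astype(int) for i in range(3)]
    m=(b>1.5*r)&(b>1.3*g)&(b>60)&(P[...,2]>.012)&(P[...,2]<.035)&(abs(P[...,0]-.42)<.25)&(abs(P[...,1])<.28)
    k,lab,st,ce=cv2.connectedComponentsWithStats(m.astype(np.uint8))
    for i in range(1,k):
        if st[i,4]>25:
            Q=P[lab==i]; print(' blue',st[i,4],ce[i].round(),Q.mean(0).round(4),cv2.minAreaRect(Q[:,:2].astype(np.float32)))
    m=(P[...,2]>.012)&(P[...,2]<.2)&(abs(P[...,0]-.42)<.25)&(abs(P[...,1]-.0)<.32)
    k,lab,st,ce=cv2.connectedComponentsWithStats(m.astype(np.uint8))
    for i in range(1,k):
        if st[i,4]>15:
            Q=P[lab==i]; print(' obj',st[i,4],ce[i].round(),'c',Q.mean(0).round(3),'min',Q.min(0).round(3),'max',Q.max(0).round(3))
E
python3 m.py
```

```text
top 2228 mean [0.5575 0.0484 0.1276] n [ 0.045 -0.012  0.999] rect [[0.47600001096725464, -0.025599999353289604], [0.590499997138977, -0.05909999832510948], [0.6438000202178955, 0.12309999763965607], [0.5292999744415283, 0.1565999984741211]] ((0.5598995685577393, 0.04874429106712341), (0.18983988463878632, 0.11930955946445465), 73.69273376464844)
 blue 181 [224. 195.] [0.6462 0.1612 0.0235] ((0.6463721394538879, 0.16292014718055725), (0.03260225057601929, 0.05576133355498314), 74.0315933227539)
 blue 212 [316. 217.] [ 0.58   -0.0979  0.0235] ((0.5760726928710938, -0.09717084467411041), (0.03310216963291168, 0.06463037431240082), 74.50794219970703)
 blue 288 [213. 230.] [0.5464 0.192  0.0239] ((0.5541080832481384, 0.19047574698925018), (0.03254793584346771, 0.08927932381629944), 74.50358581542969)
 blue 292 [306. 256.] [ 0.4694 -0.0662  0.0236] ((0.47510695457458496, -0.067603200674057), (0.032370589673519135, 0.08401387184858322), 72.45293426513672)
 obj 159 [303. 190.] c [ 0.655 -0.064  0.031] min [ 0.638 -0.087  0.013] max [ 0.67  -0.04   0.042]
 obj 5415 [265. 222.] c [0.555 0.048
[... 775 characters left out ...]
472), (0.03294805437326431, 0.10008226335048676), 72.89256286621094)
 blue 619 [302. 227.] [0.598  0.1819 0.0231] ((0.5949849486351013, 0.17666137218475342), (0.03421670198440552, 0.16336409747600555), 73.97737884521484)
 obj 321 [350.  90.] c [0.192 0.052 0.185] min [ 0.172 -0.005  0.163] max [0.206 0.104 0.2  ]
 obj 4969 [273. 181.] c [0.578 0.068 0.095] min [ 0.482 -0.124  0.012] max [0.67  0.215 0.145]
 obj 205 [216. 153.] c [ 0.512 -0.186  0.024] min [ 0.486 -0.213  0.012] max [ 0.541 -0.156  0.034]
 obj 127 [210. 193.] c [ 0.659 -0.065  0.031] min [ 0.64  -0.093  0.015] max [ 0.67  -0.044  0.04 ]
 obj 369 [325. 246.] c [0.612 0.254 0.023] min [0.563 0.236 0.012] max [0.667 0.269 0.031]
```

Emit:
step_arm(motion=[{"turn": -0.046},{"turn": -0.046},{"turn": -0.046},{"turn": -0.046},{"turn": -0.046},{"turn": -0.046},{"turn": -0.046},{"turn": -0.046},{"turn": -0.046},{"turn": -0.046}], grip=0, squeeze=20)

```text
invalid input
```

Emit:
step_arm(motion=[{"turn": -0.046},{"turn": -0.046},{"turn": -0.046},{"turn": -0.046},{"turn": -0.046},{"turn": -0.046},{"turn": -0.046},{}])

```text
invalid input
```

```bash
cat >> h.py <<'E'
A=np.array([.5604,.0486,.127]); xh=np.array([.961,-.277,0]); yh=np.array([.277,.961,0])
def st(tgt=None):
    s=manip.observe(); R=np.array(s['eef_rot']); p=np.array(s['tcp_pos']); d=p-A
    print('t',round(s['t'],2),'hold mm',np.round(1000*np.array([d@xh,d@yh,d[2]]),1),'F',np.round(s['wrist_force'],1),'q',np.round(s['q'],0),'w',s['grip_width'])
    print(R.round(3).tolist())
    if tgt is not None:
        t=A+(xh*tgt[0]+yh*tgt[1]+np.array([0,0,1])*tgt[2])/1000
        print('shares',np.round(R.T@(t-p)/.8,4))
E
python3 -c "
from h import *
st((-85,0,110))"
```

```text
t 0.1 hold mm [-192.2 -607.3  117.2] F [-0.7  0.5  0.5] q [-74.   3.   6.  93.   0.  83.] w 1.0008844923030087
[[0.918, 0.396, -0.001], [0.396, -0.918, 0.002], [0.0, -0.002, -1.0]]
shares [ 0.5852 -0.5016  0.0103]
```

Emit:
step_arm(motion=[{"tx": 0,"ty": 0,"tz": 0,"turn": -0.046},{"tx": 0,"ty": 0,"tz": 0,"turn": -0.046},{"tx": 0,"ty": 0,"tz": 0,"turn": -0.046},{"tx": 0,"ty": 0,"tz": 0,"turn": -0.046},{"tx": 0,"ty": 0,"tz": 0,"turn": -0.046},{"tx": 0,"ty": 0,"tz": 0,"turn": -0.046},{"tx": 0,"ty": 0,"tz": 0,"turn": -0.046},{"tx": 0,"ty": 0,"tz": 0,"turn": -0.046},{"tx": 0,"ty": 0,"tz": 0,"turn": -0.046}], grip=0, squeeze=20)

```text
t: 1.0
tcp_pos: [0.2076, -0.4818, 0.2446]
eef_rot: [[-0.142, 0.99, -0.0], [0.99, 0.142, 0.001], [0.001, -0.0, -1.0]]
wrist_force: [-0.3, 0.3, 0.9]
grip_width: -0.002
grasp_force: 0.0
```

Emit:
step_arm(motion=[{"tx": 0,"ty": 0,"tz": 0,"turn": -0.046},{"tx": 0,"ty": 0,"tz": 0,"turn": -0.046},{"tx": 0,"ty": 0,"tz": 0,"turn": -0.046},{"tx": 0,"ty": 0,"tz": 0,"turn": -0.046},{"tx": 0,"ty": 0,"tz": 0,"turn": -0.046},{"tx": 0,"ty": 0,"tz": 0,"turn": -0.046},{"tx": 0,"ty": 0,"tz": 0,"turn": -0.046},{"tx": 0,"ty": 0,"tz": 0,"turn": -0.046}])

```text
t: 1.8
tcp_pos: [0.2076, -0.4818, 0.2446]
eef_rot: [[-0.963, 0.269, -0.0], [0.269, 0.963, 0.001], [0.001, 0.001, -1.0]]
wrist_force: [-0.5, 0.3, -0.1]
grip_width: -0.001
grasp_force: 0.0
```

```bash
python3 -c "
from h import *
st((-85,0,110))"
```

```text
t 1.8 hold mm [-192.1 -607.4  117.6] F [-0.5  0.3 -0.1] q [-74.   3.   6.  93.  -0. -58.] w -0.001295826151371457
[[-0.963, 0.269, -0.0], [0.269, 0.963, 0.001], [0.001, 0.001, -1.0]]
shares [-0.1403  0.758   0.0103]
```

Emit:
step_arm(motion=[{"tx": -0.01,"ty": 0.054,"tz": 0,"turn": 0},{"tx": -0.01,"ty": 0.054,"tz": 0,"turn": 0},{"tx": -0.01,"ty": 0.054,"tz": 0,"turn": 0},{"tx": -0.01,"ty": 0.054,"tz": 0,"turn": 0},{"tx": -0.01,"ty": 0.054,"tz": 0,"turn": 0},{"tx": -0.01,"ty": 0.054,"tz": 0,"turn": 0},{"tx": -0.01,"ty": 0.054,"tz": 0,"turn": 0},{"tx": -0.01,"ty": 0.054,"tz": 0,"turn": 0},{"tx": -0.01,"ty": 0.054,"tz": 0,"turn": 0}])

```text
t: 2.7
tcp_pos: [0.3839, -0.1263, 0.2449]
eef_rot: [[-0.962, 0.275, -0.0], [0.275, 0.962, 0.0], [0.0, 0.0, -1.0]]
wrist_force: [0.2, 0.1, -0.4]
grip_width: 0.0
grasp_force: 0.0
```

Emit:
step_arm(motion=[{"tx": -0.01,"ty": 0.054,"tz": 0,"turn": 0},{"tx": -0.01,"ty": 0.054,"tz": 0,"turn": 0},{"tx": -0.01,"ty": 0.054,"tz": 0,"turn": 0},{"tx": -0.01,"ty": 0.054,"tz": 0,"turn": 0},{"tx": -0.01,"ty": 0.054,"tz": 0.01,"turn": 0},{"tx": 0,"ty": 0,"tz": 0,"turn": 0}])

```text
t: 3.3
tcp_pos: [0.4819, 0.0729, 0.235]
eef_rot: [[-0.963, 0.268, -0.003], [0.268, 0.963, 0.002], [0.003, 0.001, -1.0]]
wrist_force: [0.3, -0.5, -0.9]
grip_width: -0.0
grasp_force: 0.0
```

```bash
python3 - <<'E'
from h import *
# phase 1 first point: finger right face at own -54 => centre x=-65; tip z=+25 above axis => TCP z=39
st((-65,0,40))
for n in('scene',):
    im,P=cloud(n); cv2.imwrite('pics/s1.png',cv2.resize(im[60:260,160:400],(720,600)))
E
```

```text
t 3.3 hold mm [-82.2   1.6 108. ] F [ 0.3 -0.5 -0.9] q [ 1. -3. -1. 92.  0. 16.] w -0.00015213388639567435
[[-0.963, 0.268, -0.003], [0.268, 0.963, 0.002], [0.003, 0.001, -1.0]]
shares [-0.0217 -0.0023  0.0849]
```

View pics/s1.png

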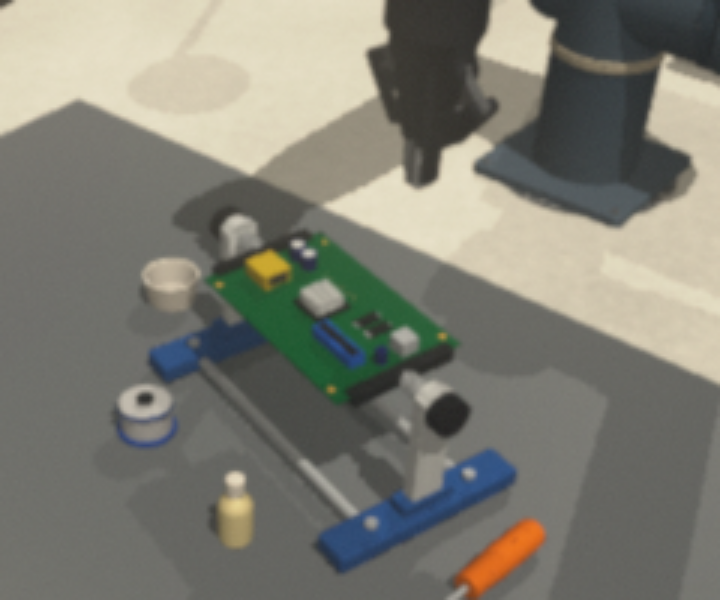

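The shut gripper is above the near edge, with its tip at crop (420,185). Before touching anything I check the tip geometry from depth.

```bash
python3 - <<'E'
from h import *
for n in('scene','top'):
    im,P=cloud(n)
    D=(P-A); H=np.stack([D@xh,D@yh,D[...,2]],-1)*1000
    m=(H[...,2]>60)&(H[...,2]<200)&(abs(H[...,0]+82)<80)&(abs(H[...,1])<90)
    Q=H[m]; print(n,len(Q))
    for lo in range(60,200,10):
        q=Q[(Q[:,2]>=lo)&(Q[:,2]<lo+10)]
        if len(q)>3: print(lo,len(q),np.percentile(q,[3,97],axis=0).round(1).tolist())
E
```

```text
scene 1040
90 14 [[-87.2, -4.9, 94.4], [-67.8, 5.2, 99.9]]
100 42 [[-83.6, -15.1, 100.6], [-67.7, 11.5, 109.3]]
110 45 [[-85.8, -13.0, 110.9], [-67.9, 11.2, 119.2]]
120 47 [[-85.2, -12.0, 120.6], [-67.6, 12.1, 129.5]]
130 35 [[-74.0, -25.3, 130.1], [-65.8, 14.8, 140.0]]
140 104 [[-88.6, -32.7, 140.7], [-66.0, 31.9, 149.2]]
150 106 [[-90.6, -42.7, 150.6], [-63.4, 40.2, 159.8]]
160 138 [[-89.6, -47.9, 160.5], [-61.6, 49.1, 169.6]]
170 151 [[-83.3, -55.6, 170.2], [-61.3, 56.7, 179.7]]
180 206 [[-89.1, -57.7, 180.5], [-59.5, 58.4, 189.7]]
190 152 [[-81.7, -39.5, 190.5], [-59.0, 47.5, 199.7]]
top 2
```

Emit:
step_arm(motion=[{"tx": -0.011,"ty": -0.001,"tz": 0.02,"turn": 0},{"tx": -0.01,"ty": -0.001,"tz": 0.02,"turn": 0},{"tx": 0,"ty": 0,"tz": 0.02,"turn": 0},{"tx": 0,"ty": 0,"tz": 0.02,"turn": 0},{"tx": 0,"ty": 0,"tz": 0,"turn": 0}])

```text
t: 3.95
tcp_pos: [0.4951, 0.0609, 0.171]
eef_rot: [[-0.961, 0.277, -0.005], [0.277, 0.961, -0.0], [0.005, -0.002, -1.0]]
wrist_force: [0.2, -0.1, -0.5]
grip_width: 0.002
grasp_force: 0.0
```

```bash
python3 -c "
from h import *
st((-65,0,18))"
```

```text
t 3.95 hold mm [-66.1  -6.3  44. ] F [ 0.2 -0.1 -0.5] q [-1. -1. -7. 85. -0. 15.] w 0.001755946346918355
[[-0.961, 0.277, -0.005], [0.277, 0.961, -0.0], [0.005, -0.002, -1.0]]
shares [-0.0015  0.0079  0.0325]
```

Emit:
step_arm(motion=[{"tx": -0.0015,"ty": 0.004,"tz": 0.011,"turn": 0},{"tx": 0,"ty": 0.004,"tz": 0.011,"turn": 0},{"tx": 0,"ty": 0,"tz": 0.01,"turn": 0},{"tx": 0,"ty": 0,"tz": 0.004,"turn": 0},{"tx": 0,"ty": 0,"tz": 0.004,"turn": 0},{"tx": 0,"ty": 0,"tz": 0.004,"turn": 0},{"tx": 0,"ty": 0,"tz": 0.004,"turn": 0}])

```text
t: 4.65
tcp_pos: [0.5, 0.0684, 0.135]
eef_rot: [[-0.962, 0.274, 0.0], [0.274, 0.962, -0.0], [-0.0, -0.0, -1.0]]
wrist_force: [-1.4, 0.5, 1.3]
grip_width: 0.003
grasp_force: 0.9
```

```bash
cat > b.py <<'E'
from h import *
st()
for n in('scene','top'):
    im,P=cloud(n); G,nn=plane(board(im,P))
    print(n,len(G),'tilt deg toward near',round(-np.degrees(np.arctan2(nn@xh,nn[2])),1),G.mean(0).round(3))
E
python3 b.py
```

```text
t 4.65 hold mm [-63.5   2.3   8. ] F [-1.4  0.5  1.3] q [  0.  -0. -10.  80.  -0.  16.] w 0.003345146116229973
[[-0.962, 0.274, 0.0], [0.274, 0.962, -0.0], [-0.0, -0.0, -1.0]]
scene 1123 tilt deg toward near 7.1 [0.573 0.049 0.129]
top 582 tilt deg toward near 7.7 [ 0.558 -0.006  0.129]
```

Emit:
step_arm(motion=[{"tx": -0.0002,"ty": 0,"tz": 0.0036,"turn": 0},{"tx": -0.0002,"ty": 0,"tz": 0.0036,"turn": 0},{"tx": -0.0004,"ty": 0,"tz": 0.0036,"turn": 0},{"tx": -0.0005,"ty": 0,"tz": 0.0036,"turn": 0},{"tx": -0.001,"ty": 0,"tz": 0.0028,"turn": 0},{"tx": -0.001,"ty": 0,"tz": 0.0027,"turn": 0},{"tx": -0.0012,"ty": 0,"tz": 0.0027,"turn": 0},{"tx": -0.0012,"ty": 0,"tz": 0.0026,"turn": 0}])

```text
t: 5.55
tcp_pos: [0.5045, 0.0671, 0.1146]
eef_rot: [[-0.962, 0.274, -0.0], [0.274, 0.962, 0.0], [0.0, 0.0, -1.0]]
wrist_force: [0.5, -0.2, 1.9]
grip_width: 0.002
grasp_force: 0.9
```

```bash
python3 b.py
```

```text
t 5.55 hold mm [-58.8   2.3 -12.4] F [ 0.5 -0.2  1.9] q [  0.   1. -11.  78.   0.  16.] w 0.0017579460168930853
[[-0.962, 0.274, -0.0], [0.274, 0.962, 0.0], [0.0, 0.0, -1.0]]
scene 458 tilt deg toward near 28.4 [0.583 0.045 0.139]
top 485 tilt deg toward near 29.1 [ 0.558 -0.009  0.136]
```

Emit:
step_arm(motion=[{"tx": -0.0016,"ty": 0,"tz": 0.0025,"turn": 0},{"tx": -0.0017,"ty": 0,"tz": 0.0024,"turn": 0},{"tx": -0.0018,"ty": 0,"tz": 0.0023,"turn": 0},{"tx": -0.0018,"ty": 0,"tz": 0.0023,"turn": 0},{"tx": -0.0019,"ty": 0,"tz": 0.0022,"turn": 0},{"tx": -0.002,"ty": 0,"tz": 0.0021,"turn": 0},{"tx": -0.002,"ty": 0,"tz": 0.002,"turn": 0},{"tx": -0.002,"ty": 0,"tz": 0.002,"turn": 0}])

```text
t: 6.45
tcp_pos: [0.5157, 0.0638, 0.1002]
eef_rot: [[-0.962, 0.275, -0.001], [0.275, 0.962, 0.0], [0.001, -0.0, -1.0]]
wrist_force: [-3.1, 0.8, -0.2]
grip_width: 0.001
grasp_force: 1.0
```

```bash
python3 b.py
```

```text
t 6.45 hold mm [-47.1   2.3 -26.8] F [-3.1  0.8 -0.2] q [ -0.   3. -11.  76.   0.  16.] w 0.0011708465512082027
[[-0.962, 0.275, -0.001], [0.275, 0.962, 0.0], [0.001, -0.0, -1.0]]
scene 35 tilt deg toward near 45.8 [0.598 0.042 0.166]
top 290 tilt deg toward near 48.0 [ 0.553 -0.019  0.142]
```

Emit:
step_arm(motion=[{"tx": 0.012,"ty": 0,"tz": -0.002,"turn": 0},{"tx": 0.015,"ty": 0,"tz": -0.005,"turn": 0},{"tx": 0,"ty": 0,"tz": -0.05,"turn": 0},{"tx": 0,"ty": 0,"tz": -0.055,"turn": 0},{"tx": 0,"ty": 0,"tz": -0.055,"turn": 0},{"tx": -0.058,"ty": 0,"tz": 0,"turn": 0},{"tx": -0.058,"ty": 0,"tz": 0,"turn": 0},{"tx": -0.058,"ty": 0,"tz": 0,"turn": 0},{"tx": 0,"ty": 0,"tz": 0,"turn": 0}])

```text
t: 7.45
tcp_pos: [0.6332, 0.0294, 0.2285]
eef_rot: [[-0.961, 0.277, -0.003], [0.277, 0.961, -0.001], [0.003, -0.002, -1.0]]
wrist_force: [-1.2, -0.4, -1.6]
grip_width: 0.003
grasp_force: 0.0
```

```bash
cat >> b.py <<'E'
E
python3 - <<'E'
from h import *
st((62,0,47))
for n in('scene','top'):
    im,P=cloud(n); G,nn=plane(board(im,P)); D=G-A
    print(n,len(G),'tilt',round(-np.degrees(np.arctan2(nn@xh,nn[2])),1),'x',np.percentile(D@xh,[1,99]).round(4),'z',np.percentile(D[:,2],[1,99]).round(4))
    cv2.imwrite(f'pics/{n}2.png',cv2.resize(im[60:260,160:400],(720,600)))
E
```

```text
t 7.45 hold mm [ 75.3   1.7 101.5] F [-1.2 -0.4 -1.6] q [-3. 20. 23. 94. -0. 13.] w 0.0027103840085456717
[[-0.961, 0.277, -0.003], [0.277, 0.961, -0.001], [0.003, -0.002, -1.0]]
shares [ 0.0164 -0.0021  0.0682]
scene 13 tilt 47.8 x [0.0186 0.042 ] z [0.0187 0.0442]
top 158 tilt 47.6 x [-0.04    0.0398] z [-0.0426  0.0456]
```

View pics/scene2.png

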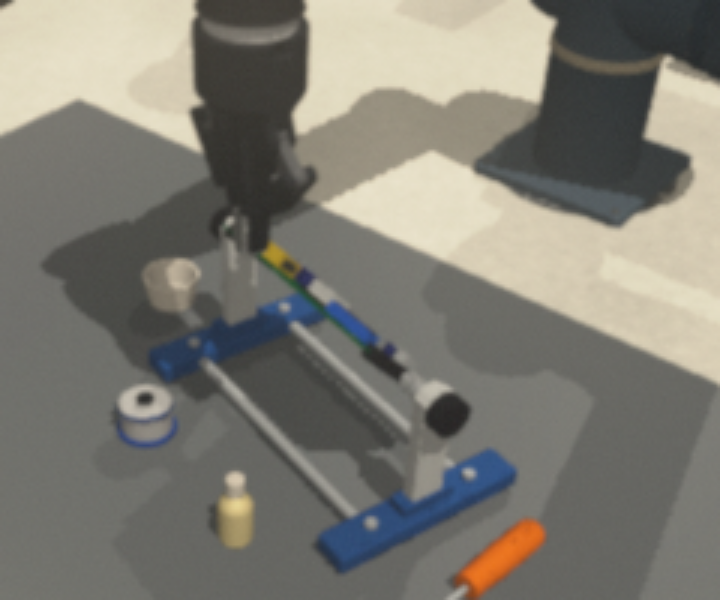

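Emit:
step_arm(motion=[{"tx": 0,"ty": 0,"tz": 0.024,"turn": 0},{"tx": 0,"ty": 0,"tz": 0.024,"turn": 0},{"tx": 0,"ty": 0,"tz": 0.02,"turn": 0},{"tx": 0.01,"ty": 0,"tz": 0,"turn": 0},{"tx": 0.01,"ty": 0,"tz": 0,"turn": 0},{"tx": 0,"ty": 0,"tz": 0,"turn": 0}])

```text
t: 8.15
tcp_pos: [0.6126, 0.0367, 0.1825]
eef_rot: [[-0.962, 0.274, 0.003], [0.274, 0.962, 0.0], [-0.003, 0.001, -1.0]]
wrist_force: [-0.9, 0.3, -0.1]
grip_width: 0.004
grasp_force: 0.0
```

```bash
python3 -c "
from h import *
st((41.9,0,54))"
```

```text
t 8.15 hold mm [53.5  3.  55.5] F [-0.9  0.3 -0.1] q [-3. 16. 13. 87.  0. 13.] w 0.0038844410854196976
[[-0.962, 0.274, 0.003], [0.274, 0.962, 0.0], [-0.003, 0.001, -1.0]]
shares [ 0.0145 -0.0037  0.0018]
```

Emit:
step_arm(motion=[{"tx": -0.004,"ty": 0,"tz": 0.0055,"turn": 0},{"tx": 0,"ty": 0,"tz": 0.006,"turn": 0},{"tx": 0.004,"ty": 0,"tz": 0,"turn": 0},{"tx": 0,"ty": 0,"tz": 0,"turn": 0}])

```text
t: 8.55
tcp_pos: [0.6131, 0.036, 0.17]
eef_rot: [[-0.962, 0.275, -0.001], [0.275, 0.962, 0.0], [0.001, -0.0, -1.0]]
wrist_force: [0.5, -0.1, 0.1]
grip_width: -0.001
grasp_force: 0.0
```

```bash
python3 -c "
from h import *
st((41.9,0,54))"
```

```text
t 8.55 hold mm [54.1  2.5 43. ] F [ 0.5 -0.1  0.1] q [-3. 16. 12. 86.  0. 13.] w -0.0009757637382010005
[[-0.962, 0.275, -0.001], [0.275, 0.962, 0.0], [0.001, -0.0, -1.0]]
shares [ 0.0153 -0.0031 -0.0137]
```

Emit:
step_arm(motion=[{"tx": 0.0035,"ty": 0,"tz": -0.001,"turn": 0},{"tx": 0.004,"ty": 0,"tz": -0.003,"turn": 0},{"tx": 0.004,"ty": 0,"tz": -0.003,"turn": 0},{"tx": 0.0038,"ty": 0,"tz": -0.003,"turn": 0},{"tx": 0.0029,"ty": 0,"tz": -0.0015,"turn": 0},{"tx": 0.0029,"ty": 0,"tz": -0.0014,"turn": 0},{"tx": 0.0029,"ty": 0,"tz": -0.0013,"turn": 0},{"tx": 0.0029,"ty": 0,"tz": -0.0012,"turn": 0}])

```text
t: 9.35
tcp_pos: [0.5931, 0.0419, 0.1834]
eef_rot: [[-0.962, 0.275, 0.001], [0.275, 0.962, -0.0], [-0.001, 0.0, -1.0]]
wrist_force: [2.1, -0.4, 1.3]
grip_width: 0.002
grasp_force: 1.0
```

```bash
python3 b.py
```

```text
t 9.35 hold mm [33.3  2.6 56.4] F [ 2.1 -0.4  1.3] q [-2. 13. 10. 87. -0. 14.] w 0.002359167067629814
[[-0.962, 0.275, 0.001], [0.275, 0.962, -0.0], [-0.001, 0.0, -1.0]]
scene 361 tilt deg toward near 68.9 [0.567 0.054 0.13 ]
top 76 tilt deg toward near 69.5 [0.584 0.094 0.158]
```

Emit:
step_arm(motion=[{"tx": 0.0034,"ty": 0,"tz": -0.001,"turn": 0},{"tx": 0.0034,"ty": 0,"tz": -0.0008,"turn": 0},{"tx": 0.0034,"ty": 0,"tz": -0.0006,"turn": 0},{"tx": 0.0034,"ty": 0,"tz": -0.0004,"turn": 0},{"tx": 0.0033,"ty": 0,"tz": -0.0004,"turn": 0},{"tx": 0.0033,"ty": 0,"tz": -0.0003,"turn": 0},{"tx": 0.0033,"ty": 0,"tz": -0.0002,"turn": 0},{"tx": 0.0033,"ty": 0,"tz": 0,"turn": 0}])

```text
t: 10.25
tcp_pos: [0.5719, 0.0479, 0.1857]
eef_rot: [[-0.962, 0.274, -0.0], [0.274, 0.962, 0.0], [0.0, 0.0, -1.0]]
wrist_force: [2.4, -0.9, 1.9]
grip_width: -0.001
grasp_force: 1.0
```

```bash
python3 b.py
```

```text
t 10.25 hold mm [11.2  2.5 58.7] F [ 2.4 -0.9  1.9] q [-2. 10.  6. 87.  0. 14.] w -0.0012123479622475094
[[-0.962, 0.274, -0.0], [0.274, 0.962, 0.0], [0.0, 0.0, -1.0]]
scene 1325 tilt deg toward near -89.3 [0.565 0.05  0.125]
top 21 tilt deg toward near -88.4 [0.567 0.078 0.179]
```

Emit:
step_arm(motion=[{"tx": 0.0022,"ty": 0,"tz": 0,"turn": 0},{"tx": 0.0022,"ty": 0,"tz": 0,"turn": 0},{"tx": 0.0022,"ty": 0,"tz": 0.0001,"turn": 0},{"tx": 0.0022,"ty": 0,"tz": 0.0002,"turn": 0},{"tx": 0.0024,"ty": 0,"tz": 0.0004,"turn": 0},{"tx": 0.0024,"ty": 0,"tz": 0.0005,"turn": 0},{"tx": 0.0024,"ty": 0,"tz": 0.0006,"turn": 0},{"tx": 0.0024,"ty": 0,"tz": 0.0008,"turn": 0}])

```text
t: 11.15
tcp_pos: [0.558, 0.0518, 0.1837]
eef_rot: [[-0.962, 0.275, 0.0], [0.275, 0.962, -0.0], [-0.0, -0.0, -1.0]]
wrist_force: [2.3, -0.3, -0.9]
grip_width: 0.004
grasp_force: 1.0
```

```bash
python3 b.py
```

```text
t 11.15 hold mm [-3.2  2.4 56.7] F [ 2.3 -0.3 -0.9] q [-2.  8.  4. 86. -0. 14.] w 0.003568190085954778
[[-0.962, 0.275, 0.0], [0.275, 0.962, -0.0], [-0.0, -0.0, -1.0]]
scene 1979 tilt deg toward near -71.8 [0.566 0.051 0.125]
top 25 tilt deg toward near -71.1 [0.552 0.064 0.164]
```

Emit:
step_arm(motion=[{"tx": 0.0023,"ty": 0,"tz": 0.0008,"turn": 0},{"tx": 0.0023,"ty": 0,"tz": 0.0009,"turn": 0},{"tx": 0.0023,"ty": 0,"tz": 0.0011,"turn": 0},{"tx": 0.0023,"ty": 0,"tz": 0.0012,"turn": 0},{"tx": 0.0021,"ty": 0,"tz": 0.0013,"turn": 0},{"tx": 0.0021,"ty": 0,"tz": 0.0014,"turn": 0},{"tx": 0.0021,"ty": 0,"tz": 0.0014,"turn": 0},{"tx": 0.002,"ty": 0,"tz": 0.0015,"turn": 0}])

```text
t: 12.05
tcp_pos: [0.5443, 0.0558, 0.1762]
eef_rot: [[-0.962, 0.274, -0.0], [0.274, 0.962, 0.0], [0.0, 0.0, -1.0]]
wrist_force: [0.5, 0.2, 2.5]
grip_width: -0.001
grasp_force: 1.1
```

```bash
python3 b.py
```

```text
t 12.05 hold mm [-17.4   2.5  49.2] F [0.5 0.2 2.5] q [-1.  6.  1. 85.  0. 15.] w -0.0014816219087837072
[[-0.962, 0.274, -0.0], [0.274, 0.962, 0.0], [0.0, 0.0, -1.0]]
scene 2421 tilt deg toward near -52.2 [0.567 0.05  0.125]
top 217 tilt deg toward near -52.1 [ 0.541 -0.007  0.131]
```

Emit:
step_arm(motion=[{"tx": 0.0018,"ty": 0,"tz": 0.0016,"turn": 0},{"tx": 0.0018,"ty": 0,"tz": 0.0017,"turn": 0},{"tx": 0.0017,"ty": 0,"tz": 0.0018,"turn": 0},{"tx": 0.0016,"ty": 0,"tz": 0.0018,"turn": 0},{"tx": 0.0015,"ty": 0,"tz": 0.0019,"turn": 0},{"tx": 0.0015,"ty": 0,"tz": 0.002,"turn": 0},{"tx": 0.0014,"ty": 0,"tz": 0.002,"turn": 0},{"tx": 0.0013,"ty": 0,"tz": 0.0021,"turn": 0}])

```text
t: 12.95
tcp_pos: [0.5346, 0.0585, 0.1639]
eef_rot: [[-0.962, 0.274, -0.0], [0.274, 0.962, 0.0], [0.0, -0.0, -1.0]]
wrist_force: [-0.0, -0.0, 3.8]
grip_width: 0.001
grasp_force: 1.2
```

```bash
python3 b.py
```

```text
t 12.95 hold mm [-27.5   2.3  36.9] F [-0.  -0.   3.8] q [-1.  4. -2. 84.  0. 15.] w 0.0010420171860424188
[[-0.962, 0.274, -0.0], [0.274, 0.962, 0.0], [0.0, -0.0, -1.0]]
scene 2499 tilt deg toward near -31.7 [0.568 0.05  0.126]
top 417 tilt deg toward near -31.3 [ 0.544 -0.01   0.127]
```

Emit:
step_arm(motion=[{"tx": 0.0012,"ty": 0,"tz": 0.0021,"turn": 0},{"tx": 0.0011,"ty": 0,"tz": 0.0022,"turn": 0},{"tx": 0.001,"ty": 0,"tz": 0.0022,"turn": 0},{"tx": 0.001,"ty": 0,"tz": 0.0023,"turn": 0},{"tx": 0.0008,"ty": 0,"tz": 0.0023,"turn": 0},{"tx": 0.0007,"ty": 0,"tz": 0.0023,"turn": 0},{"tx": 0.0006,"ty": 0,"tz": 0.0024,"turn": 0},{"tx": 0.0005,"ty": 0,"tz": 0.0024,"turn": 0}])

```text
t: 13.85
tcp_pos: [0.5293, 0.06, 0.1492]
eef_rot: [[-0.962, 0.274, -0.001], [0.274, 0.962, 0.0], [0.001, -0.0, -1.0]]
wrist_force: [-1.6, 0.7, 2.4]
grip_width: -0.004
grasp_force: 1.2
```

```bash
python3 b.py
```

```text
t 13.85 hold mm [-33.    2.3  22.2] F [-1.6  0.7  2.4] q [-1.  4. -4. 82.  0. 15.] w -0.0037217425499995625
[[-0.962, 0.274, -0.001], [0.274, 0.962, 0.0], [0.001, -0.0, -1.0]]
scene 2241 tilt deg toward near -10.2 [0.569 0.049 0.127]
top 544 tilt deg toward near -9.8 [ 0.546 -0.013  0.127]
```

Emit:
step_arm(motion=[{"tx": 0.0004,"ty": 0,"tz": 0.0024,"turn": 0},{"tx": 0.0003,"ty": 0,"tz": 0.0024,"turn": 0},{"tx": 0.0002,"ty": 0,"tz": 0.0024,"turn": 0},{"tx": 0,"ty": 0,"tz": 0.0022,"turn": 0},{"tx": 0,"ty": 0,"tz": 0,"turn": 0}])

```text
t: 14.45
tcp_pos: [0.5288, 0.0601, 0.1416]
eef_rot: [[-0.962, 0.275, -0.0], [0.275, 0.962, -0.0], [0.0, -0.0, -1.0]]
wrist_force: [-0.1, -0.0, 1.2]
grip_width: 0.005
grasp_force: 0.5
```

```bash
python3 b.py
```

```text
t 14.45 hold mm [-33.5   2.3  14.6] F [-0.1 -0.   1.2] q [-1.  4. -5. 81. -0. 15.] w 0.00458401641923024
[[-0.962, 0.275, -0.0], [0.275, 0.962, -0.0], [0.0, -0.0, -1.0]]
scene 1958 tilt deg toward near 0.9 [0.57  0.048 0.128]
top 587 tilt deg toward near 0.6 [ 0.547 -0.012  0.128]
```

Level to within about 1°. I raise the arm clear and verify.

Emit:
step_arm(motion=[{"tx": 0,"ty": 0,"tz": -0.01,"turn": 0},{"tx": 0,"ty": 0,"tz": -0.04,"turn": 0},{"tx": 0,"ty": 0,"tz": -0.05,"turn": 0},{"tx": 0.04,"ty": 0,"tz": -0.03,"turn": 0},{"tx": 0.05,"ty": 0,"tz": 0,"turn": 0},{"tx": 0.05,"ty": 0,"tz": 0,"turn": 0},{"tx": 0,"ty": 0,"tz": 0,"turn": 0},{"tx": 0,"ty": 0,"tz": 0,"turn": 0}])

```text
t: 15.35
tcp_pos: [0.4213, 0.091, 0.2467]
eef_rot: [[-0.962, 0.274, 0.003], [0.274, 0.962, -0.0], [-0.002, 0.0, -1.0]]
wrist_force: [0.4, 0.5, -0.2]
grip_width: 0.001
grasp_force: 0.0
```

```bash
python3 b.py; python3 - <<'E'
from h import *
im,P=cloud('scene'); cv2.imwrite('pics/end.png',cv2.resize(im[60:260,160:400],(720,600)))
E
```

```text
t 15.35 hold mm [-145.4    2.2  119.7] F [ 0.4  0.5 -0.2] q [  3. -11.  -7.  94.  -0.  19.] w 0.001008304048277728
[[-0.962, 0.274, 0.003], [0.274, 0.962, -0.0], [-0.002, 0.0, -1.0]]
scene 2093 tilt deg toward near 0.9 [0.566 0.048 0.128]
top 2781 tilt deg toward near 0.8 [0.561 0.047 0.128]
```

View pics/end.png

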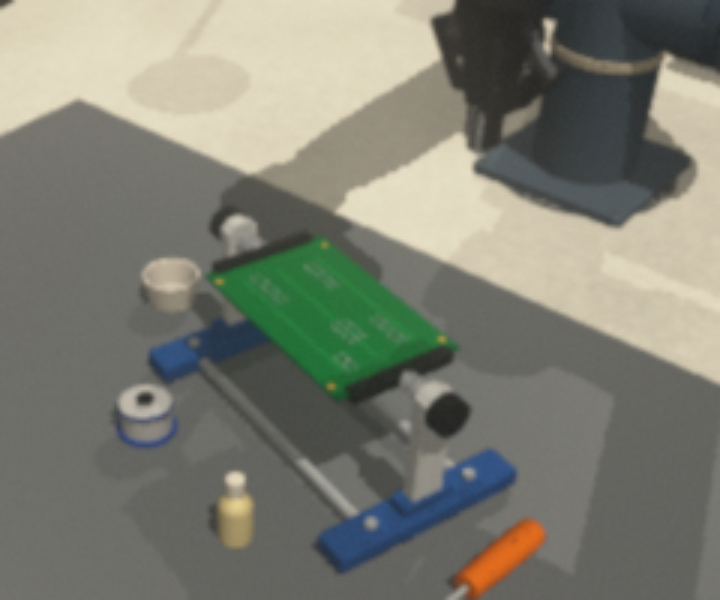

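The solder side is up and level (board centre about (335,320) in the crop). The holder and bystanders are where they were, and the arm is clear.

```bash
python3 -c "
from cell import job
print(job.sign_off())"
```

```text
the job is handed in; nothing more can be done
None
```

The board is turned over, solder side up and level within about 1°, with the holder and bystanders where they started by the last picture and the arm clear; the job is handed in, but the sign-off returned no verdict.

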